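# Fetch the hemmed-in specimen pot for weighing

### The job

The small specimen pot at the back of the holding tray has to be weighed, but three taller containers stand round it: first set all three aside on the empty side tray, then stand the small pot gently in the middle of the balance pan. Leave it there and put the three tall containers back on the holding tray, each on the very spot where it stood at the start. Keep all four upright, and leave the cassettes and the glass dish on the holding tray where they are.

Things in the scene. Friction and masses are not known exactly. Their poses are not given: they have to be found in the camera images.
- round_jar_centre (a point): Round jar, straight-sided white body 54 mm across with a grey round lid 58 mm across and 16 mm high; 110 mm tall in all, 0.2 to 0.45 kg. Loose; at the start it stands on the holding tray in one of three places round the small pot: in front of it (on the robot's side), to its left or to its right; which place varies. The point is on its vertical axis, half-way up; z up. Can be gripped by the lid.
- square_jar_centre (a point): Square jar, white body 54 x 54 mm with a grey square lid 58 x 58 mm and 14 mm high; 118 mm tall in all, 0.2 to 0.45 kg. Loose; at the start it stands on the holding tray in one of three places round the small pot: in front of it (on the robot's side), to its left or to its right; which place varies. The point is on its vertical axis, half-way up; z up. Its x and y axes are square to its sides. Can be gripped by the lid.
- bottle_centre (a point): Round narrow-necked bottle, white body 58 mm across up to 90 mm, sloping shoulder to 106 mm, neck 28 mm across to 119 mm, grey cap 34 mm across from there to the top; 145 mm tall in all, 0.2 to 0.45 kg. Loose; at the start it stands on the holding tray in one of three places round the small pot: in front of it (on the robot's side), to its left or to its right; which place varies. The point is on its vertical axis, half-way up; z up. Can be gripped by the cap.
- small_pot_centre (a point): Small round specimen pot, body 39 mm across, grey lid 44 mm across and 14 mm high; 52 mm tall in all, 55 to 115 g. Loose; it stands at the back of the holding tray among the three tall containers, about 66 mm from the axis of each. The point is on its vertical axis, half-way up; z up.
- holding_tray: Shallow metal tray, 250 mm (its x) by 280 mm (its y), floor 3 mm thick, rim 20 mm high; fixed. Origin at the centre of its underside; its -x side is towards the robot. The containers stand on it.
- side_tray: Empty shallow metal tray, 340 mm (its x) by 180 mm (its y), floor 3 mm thick, rim 16 mm high; fixed. Left or right of the holding tray. Origin at the centre of its underside; its x runs away from the robot. It has room for the three tall containers in a row along its x, 100 mm apart.
- pan_centre (a point): Centre of the upper face of the balance's round steel pan, 124 mm across, 76 mm above the bench. The balance is a white box 245 mm (its x) by 190 mm (its y), fixed, its display towards the robot; the pan centre lies 43 mm behind (+x of) the middle of the box. It stands left or right of the holding tray, on the other side from the side tray. z up.
- cassettes_centre (a point): Bystander: a stack of three white tissue cassettes, 40 x 28 mm and 18 mm high, loose in the front left corner of the holding tray. The point is its centre.
- petri_dish_centre (a point): Bystander: a covered glass dish 58 mm across and 17 mm high, loose in the front right corner of the holding tray. The point is its centre.

How it is judged:
On the way, in this order (a step that is already met when the one before it is completed fails the run):
1. All three tall containers stand upright on the side tray together, while the small pot is still in its place on the holding tray (x of round_jar_centre in the frame of side_tray between -0.145 and 0.145 m and y of round_jar_centre in the frame of side_tray between -0.062 and 0.062 m and z of round_jar_centre in the frame of side_tray below 0.064 m and angle between each of round_jar_centre, square_jar_centre, bottle_centre's own z axis and vertical below 0.1 rad and x of square_jar_centre in the frame of side_tray between -0.145 and 0.145 m and y of square_jar_centre in the frame of side_tray between -0.062 and 0.062 m and z of square_jar_centre in the frame of side_tray below 0.068 m and x of bottle_centre in the frame of side_tray between -0.145 and 0.145 m and y of bottle_centre in the frame of side_tray between -0.062 and 0.062 m and z of bottle_centre in the frame of side_tray below 0.0815 m and distance of small_pot_centre from where it was at the start of the episode below 0.02 m), for 0.2 s.
2. The small pot stands upright in the middle of the balance pan, while the three tall containers still stand on the side tray (horizontal distance between small_pot_centre and pan_centre below 0.015 m and z of small_pot_centre in the frame of pan_centre between 0.02 and 0.032 m and angle between each of small_pot_centre, round_jar_centre, square_jar_centre, bottle_centre's own z axis and vertical below 0.1 rad and x of round_jar_centre in the frame of side_tray between -0.145 and 0.145 m and y of round_jar_centre in the frame of side_tray between -0.062 and 0.062 m and z of round_jar_centre in the frame of side_tray below 0.064 m and x of square_jar_centre in the frame of side_tray between -0.145 and 0.145 m and y of square_jar_centre in the frame of side_tray between -0.062 and 0.062 m and z of square_jar_centre in the frame of side_tray below 0.068 m and x of bottle_centre in the frame of side_tray between -0.145 and 0.145 m and y of bottle_centre in the frame of side_tray between -0.062 and 0.062 m and z of bottle_centre in the frame of side_tray below 0.0815 m), for 0.2 s.
At the end, for the whole second after the job is handed in: The small pot stands upright, within 15 mm of the pan's centre; the round jar, square jar and bottle stand upright within 15 mm of where they started (any turn about the vertical); cassettes and glass dish within 20 mm of their places; all released and at rest (horizontal distance between small_pot_centre and pan_centre below 0.015 m and z of small_pot_centre in the frame of pan_centre between 0.02 and 0.032 m and angle between each of small_pot_centre, round_jar_centre, square_jar_centre, bottle_centre's own z axis and vertical below 0.1 rad and distance of each of round_jar_centre, square_jar_centre, bottle_centre from where it was at the start of the episode below 0.015 m and linear speed of each of round_jar, square_jar, bottle, small_pot below 0.02 m/s and distance of each of cassettes_centre, petri_dish_centre from where it was at the start of the episode below 0.02 m); the robot touches nothing.
It fails at once if A container is tipped more than 30 degrees from upright (angle between any of round_jar_centre, square_jar_centre, bottle_centre, small_pot_centre's own z axis and vertical above 0.52 rad).
It fails at once if The cassettes or the glass dish on the holding tray are pushed more than 20 mm from their place (distance of any of cassettes_centre, petri_dish_centre from where it was at the start of the episode above 0.02 m).
It fails at once if The pot is dropped or pressed hard on the balance (more than 40 N) (contact force between small_pot and balance above 40 N).
It also fails if it takes over 144 s, if anything falls off the work surface, if the arm or the gripper's body presses on something with over 40 N, if the wrist force passes 120 N, or if a joint passes its speed limit or range.

### The arm

A 7-joint arm with a two-finger parallel gripper is mounted at the origin on the work surface. World frame = base frame: x ahead of the robot, y to its left, z up, the work surface at z = 0. Lengths are in m, angles in rad, forces in N, time in s.
With the tool pointing down it reaches from about 0.425 to 0.95 m from the base axis. Payload 4.7 kg.
Tool frame: the origin (TCP) lies between the finger pads; the fingertips stand 25 mm ahead of it and the grasp point (between the pads) lies 6 mm ahead of it; x points along the fingers, z is the direction in which the jaws open and shut, and the axes are right-handed (so a half turn about x gives the same grasp; the last joint's range is limited). The gripper opens to 85 mm and grips with 20 to 120 N. Pads are 22 mm wide; open, the fingers measure 114 mm over their backs; the gripper's body (76 mm by 85 mm) begins 54 mm behind the grasp point. The pads swing forward as they close: fully open they stand 13 mm farther back than shut.
Start: joints at [1.172, 0.469, -0.049, 1.532, 0.024, 1.141, -0.082], TCP at [0.244, -0.629, 0.218] pointing down, gripper open.
Joint ranges: [-2.59, 2.59], [-0.33, 1.99], [-1.39, 1.29], [0.1, 2.45], [-1.04, 4.18], [0.21, 1.99], [-2.66, 2.66]. Speed limits (rad/s): [2.57, 2.57, 3.14, 3.14, 3.14, 3.14, 3.14].

### API

Orientations are given as a 3x3 rotation matrix whose columns are the frame's x, y, z axes.
In Python, from rig import * gives the robot as it stands. Calls block until the motion is done:
- movep(position, orientation): joint-space move of the TCP to a pose.
- move_l(position, attitude=None, feed=0.15, until_force=None): straight line of the TCP; attitude=None keeps the orientation; feed is the mean speed in m/s. With until_force (N) it stops when the force on the tool has changed by that much, and returns True; else False.
- move_joints(angles): joint-space move.
- command_gripper(opening, newtons=None): finger opening in m; newtons is the grip in N (None keeps the last); returns when the fingers have stopped.
- sleep(seconds).
- inverse_kinematics(position, orientation): joint angles nearest the present ones, or None.
- sense(): the state.
- camera(name): name is "scene" or "side" or "wrist"; returns (picture, depth): 420x560x3 uint8, red, green, blue; 420x560 float32, m along the optical axis (not along the pixel's ray), 0 where there is no reading.
- camera_params(name): a dict with "K" (3x3 intrinsics, pixels), "position" and "rotation" of the camera in the world; the wrist camera has in their place "tool_from_camera" (4x4, takes a point from camera to tool coordinates, whose origin is the TCP and whose axes are the tool frame's). Camera axes: x right, y down, z forward; pixel columns grow to the right and rows downward; lengths in m; the calibration is good to about 2 mm. A picture is of the moment at which its call begins: read the wrist's pose just before it. camera_params takes no time and is no camera call.
A pose or a line that the arm cannot do raises Unreachable and nothing moves.
- finish_job(): hands the job in, once; it reports no verdict.
The state is a dict: "time_s": time; "joint_pos": joint angles; "qd": joint speeds; "joint_efforts": joint torques, N m; "position": TCP position; "tcp_rot": TCP orientation; "wrist_force": force on the tool from outside, world axes, zero at the start; "ft_torque": the same for the moment, N m; "finger_gap": finger opening in m.
Only numpy, scipy, OpenCV 4.12 (cv2) and the standard library are available. Lean on these libraries where they do the work, as an engineer would, in place of code of your own. Each camera call takes 0.05 s, during which the arm holds its last target.

## Working session

There is one attempt and no reset: what is moved stays moved. The work goes in short steps, each a Python script; the robot and the scene stay as the last script left them, time stands still between calls to the robot, and variables do not carry over. Pictures are saved under pics/ and viewed, and the job is handed in when it is done.

```bash
ls; mkdir -p pics; python3 - <<'E'
from rig import *
import cv2,numpy as np
s=sense();print(s['time_s'],s['position'],s['tcp_rot'],s['finger_gap'])
for n in ("scene","side"):
    im,d=camera(n);cv2.imwrite(f"pics/{n}0.png",im[:,:,::-1]);np.savez(f"{n}0.npz",im=im,d=d)
    print(n,camera_params(n))
print(camera_params("wrist"))
E
```

```text
pics
0.0 [ 0.24377411 -0.62879378  0.21674386] [[-7.24919578e-04  9.32393246e-01  3.61444753e-01]
 [ 1.80699557e-03  3.61445479e-01 -9.32391495e-01]
 [-9.99998105e-01 -2.27797820e-05 -1.94684937e-03]] 0.08606188098399553
scene {'K': array([[516.95978279,   0.        , 284.17788098],
       [  0.        , 516.95978279, 212.76283682],
       [  0.        ,   0.        ,   1.        ]]), 'position': array([1.30866962, 0.10512484, 0.73041953]), 'rotation': array([[-0.14616987,  0.63118382, -0.76173575],
       [ 0.9890442 ,  0.10930575, -0.0992161 ],
       [ 0.0206385 , -0.76789273, -0.6402459 ]])}
side {'K': array([[537.67029876,   0.        , 278.62362298],
       [  0.        , 537.67029876, 208.64696725],
       [  0.        ,   0.        ,   1.        ]]), 'position': array([0.06136356, 0.59682942, 0.94527231]), 'rotation': array([[-0.7671406 , -0.47874029,  0.4269696 ],
       [-0.64146969,  0.56892731, -0.51462448],
       [ 0.0034568 , -0.66867739, -0.74354462]])}
{'K': array([[377.54863896,   0.        , 276.94684577],
       [  0.        , 377.54863896, 206.15671242],
       [  0.        ,   0.        ,   1.        ]]), 'tool_from_camera': array([[ 2.01463519e-03, -2.79485371e-01,  9.60147837e-01,
        -1.55658214e-01],
       [ 2.91347762e-04, -9.60149581e-01, -2.79486490e-01,
         7.07259499e-02],
       [ 9.99997928e-01,  8.42800241e-04, -1.85292370e-03,
         3.05378314e-04],
       [ 0.00000000e+00,  0.00000000e+00,  0.00000000e+00,
         1.00000000e+00]])}
```

View pics/scene0.png

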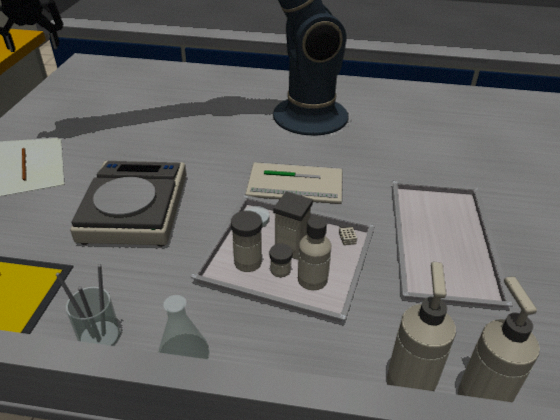

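View pics/side0.png

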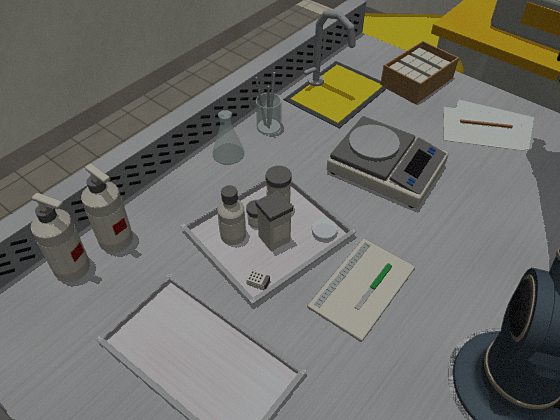

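The square jar stands in front of the pot (scene ~(292,225)), the bottle to its left (~(315,255)) and the round jar to its right (~(247,242)). The side tray is on the left and the balance on the right. Next I compute positions from depth.

```bash
cat > h.py <<'E'
from rig import *
import cv2,numpy as np
def cloud(n,d,P=None):
    p=camera_params(n);K=p['K'];v,u=np.mgrid[:420,:560]
    c=np.stack([(u-K[0,2])/K[0,0]*d,(v-K[1,2])/K[1,1]*d,d],-1)
    if n=='wrist':
        T=p['tool_from_camera'];c=c@T[:3,:3].T+T[:3,3];R,t=P
    else: R,t=p['rotation'],p['position']
    w=c@R.T+t; w[d<=0]=np.nan; return w
def hmap(w,fn,x0=.2,x1=1.,y0=-.6,y1=.6,r=.002,zmax=.2):
    """top-down height map; row: x decreasing downwards, col: y decreasing to the right"""
    H=np.full((int((x1-x0)/r),int((y1-y0)/r)),-1.);w=w.reshape(-1,3);w=w[~np.isnan(w[:,0])]
    i=((x1-w[:,0])/r).astype(int);j=((y1-w[:,1])/r).astype(int)
    k=(i>=0)&(i<H.shape[0])&(j>=0)&(j<H.shape[1])
    np.maximum.at(H,(i[k],j[k]),w[k,2])
    cv2.imwrite(fn,cv2.applyColorMap(np.clip(H/zmax*255,0,255).astype(np.uint8),cv2.COLORMAP_JET)); return H
E
python3 - <<'E'
from h import *
ws=[]
for n in("scene","side"):
    z=np.load(n+"0.npz");w=cloud(n,z['d']);ws.append(w);hmap(w,f"pics/h_{n}.png",zmax=.16)
    f=w.reshape(-1,3)
    for nm,lo,hi in(("bot",.143,.155),("sq",.117,.124),("rj",.109,.116),("pot",.051,.058),("pan",.073,.080)):
        k=(f[:,2]>lo)&(f[:,2]<hi)&(f[:,0]>.4)&(f[:,0]<.75)&(abs(f[:,1])<.5); q=f[k]
        if nm!='pan': q=q[(abs(q[:,1])<.15)]
        else:q=q[q[:,1]<-.2]
        if len(q):print(n,nm,len(q),q.mean(0).round(4),q.min(0).round(3),q.max(0).round(3),np.median(q[:,2]).round(4))
E
```

```text
scene bot 229 [0.6324 0.0745 0.1478] [0.614 0.059 0.143] [0.647 0.09  0.151] 0.148
scene sq 655 [0.5584 0.0258 0.121 ] [ 0.517 -0.011  0.117] [0.646 0.089 0.124] 0.1212
scene rj 716 [ 0.6065 -0.0326  0.1128] [ 0.535 -0.084  0.109] [0.649 0.089 0.116] 0.113
scene pot 551 [0.6193 0.0143 0.0548] [ 0.553 -0.081  0.051] [0.66  0.103 0.058] 0.055
scene pan 1815 [ 0.53   -0.3266  0.076 ] [ 0.464 -0.39   0.073] [ 0.59  -0.266  0.08 ] 0.076
side bot 176 [0.6286 0.0745 0.148 ] [0.612 0.056 0.144] [0.646 0.091 0.152] 0.1482
side sq 600 [0.553  0.0245 0.121 ] [ 0.515 -0.062  0.117] [0.637 0.087 0.124] 0.1211
side rj 507 [ 0.5969 -0.0291  0.1129] [ 0.517 -0.085  0.109] [0.643 0.088 0.116] 0.1131
side pot 243 [0.5967 0.0373 0.0547] [ 0.519 -0.067  0.051] [0.648 0.103 0.058] 0.0551
side pan 1254 [ 0.5249 -0.3265  0.0765] [ 0.465 -0.393  0.073] [ 0.588 -0.266  0.08 ] 0.0765
```

View pics/h_scene.png

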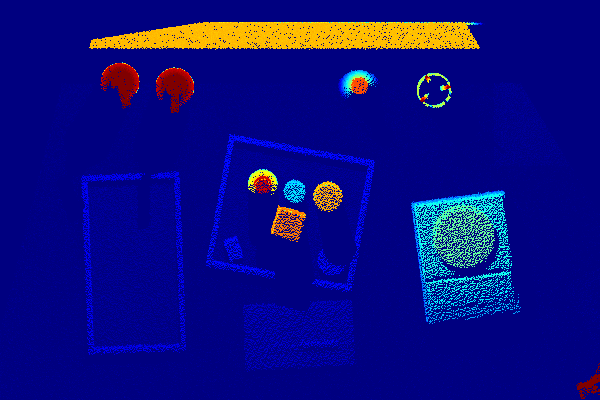

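View pics/h_side.png

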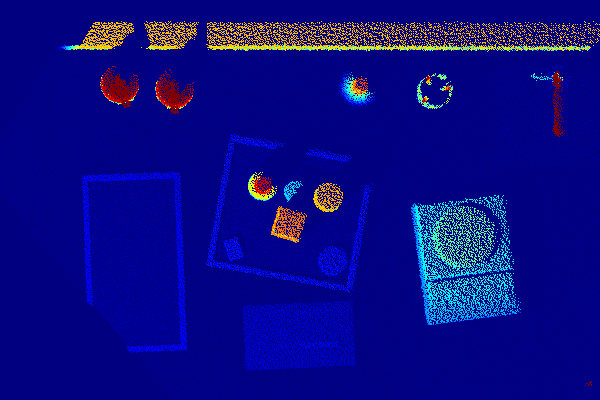

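```bash
python3 - <<'E'
from h import *
F={}
for n in("scene","side"):
    z=np.load(n+"0.npz");F[n]=cloud(n,z['d']).reshape(-1,3)
def sel(f,zc,c,r,tz=.0025):
    return f[(abs(f[:,2]-zc)<tz)&(np.hypot(f[:,0]-c[0],f[:,1]-c[1])<r)]
for nm,zc,c,r in(("bot",.148,(.63,.0745),.022),("sq",.121,(.553,.024),.05),("rj",.113,(.608,-.056),.036),("pot",.055,(.62,.012),.03),("pan",.076,(.527,-.328),.075),("petri",.020,(.478,-.065),.036),("cass",.021,(.503,.132),.03)):
    for n in F:
        f=F[n];q=sel(f,zc,c,r)
        if len(q)<20: continue
        p=(q[:,:2]*1e4).astype(np.float32)
        (cc,R)=cv2.minEnclosingCircle(p);rc=cv2.minAreaRect(p)
        occ=np.unique((q[:,:2]/.002).round().astype(int),axis=0).mean(0)*.002
        print(nm,n,len(q),"z",q[:,2].mean().round(4),"cen",occ.round(4),"mec",np.array(cc).round()/1e4,round(R)/1e4,"rect",np.array(rc[0]).round()/1e4,np.array(rc[1]).round()/1e4,round(rc[2],1))
# trays by rim points
for nm,lo,hi,box in(("side",.011,.0185,(.28,.67,.2,.46)),("hold",.016,.0225,(.4,.76,-.2,.22)),("balance",.03,.09,(.3,.65,-.48,-.2))):
    for n in F:
        f=F[n];q=f[(f[:,2]>lo)&(f[:,2]<hi)&(f[:,0]>box[0])&(f[:,0]<box[1])&(f[:,1]>box[2])&(f[:,1]<box[3])]
        rc=cv2.minAreaRect((q[:,:2]*1e4).astype(np.float32));print(nm,n,len(q),np.array(rc[0]).round()/1e4,np.array(rc[1]).round()/1e4,rc[2])
E
```

```text
bot scene 201 z 0.1482 cen [0.6309 0.0747] mec [0.6302 0.0743] 0.0175 rect [0.6306 0.0744] [0.0332 0.0314] 3.8
bot side 144 z 0.1481 cen [0.6297 0.0737] mec [0.6302 0.0727] 0.0182 rect [0.6303 0.0729] [0.0311 0.0357] 43.2
sq scene 592 z 0.1212 cen [0.5534 0.0233] mec [0.5526 0.0234] 0.0401 rect [0.5525 0.0229] [0.0589 0.06  ] 73.3
sq side 518 z 0.1212 cen [0.5505 0.0232] mec [0.5511 0.0231] 0.0395 rect [0.551  0.0232] [0.0588 0.0617] 74.3
rj scene 513 z 0.1131 cen [ 0.6074 -0.0559] mec [ 0.6067 -0.0548] 0.0297 rect [ 0.6062 -0.0558] [0.0573 0.0567] 17.0
rj side 342 z 0.1132 cen [ 0.6052 -0.0566] mec [ 0.6056 -0.0584] 0.0304 rect [ 0.6049 -0.0563] [0.0556 0.0577] 76.5
pot scene 289 z 0.0551 cen [0.6172 0.0104] mec [0.6176 0.0088] 0.0234 rect [0.6171 0.0103] [0.0424 0.0428] 67.7
pot side 99 z 0.0552 cen [0.6214 0.0167] mec [0.6181 0.0104] 0.0219 rect [0.6234 0.0162] [0.0227 0.0433] 47.4
pan scene 1760 z 0.076 cen [ 0.5289 -0.3265] mec [ 0.5272 -0.3268] 0.0636 rect [ 0.528  -0.3271] [0.1253 0.1222] 7.5
pan side 1089 z 0.0762 cen [ 0.5257 -0.3271] mec [ 0.5245 -0.3294] 0.0641 rect [ 0.52
[... 196 characters left out ...]
6] mec [ 0.4788 -0.0658] 0.0301 rect [ 0.4785 -0.066 ] [0.0541 0.0594] 36.9
cass scene 193 z 0.0212 cen [0.502  0.1331] mec [0.5021 0.1328] 0.0252 rect [0.5018 0.1335] [0.0455 0.0279] 16.9
cass side 201 z 0.0212 cen [0.502  0.1332] mec [0.5019 0.1332] 0.0241 rect [0.5018 0.133 ] [0.0423 0.0282] 17.1
side scene 1757 [0.4728 0.3329] [0.3606 0.198 ] 2.041330575942993
side side 2206 [0.475  0.3303] [0.3577 0.197 ] 2.25710391998291
hold scene 2580 [0.5723 0.0188] [0.2968 0.271 ] 79.6215591430664
hold side 2108 [0.5744 0.016 ] [0.2991 0.2697] 79.4331283569336
balance scene 7039 [ 0.4858 -0.3317] [0.2496 0.1894] 7.757594108581543
balance side 5954 [ 0.483  -0.3319] [0.2451 0.1939] 7.618141174316406
```

Distances from the pot to the three containers come out at 65–67 mm, and the lid heights and tray sizes match the description. Next I write the helpers and check IK.

```bash
cat >> h.py <<'E'
def att(deg):
    a=np.radians(deg);c,s=np.cos(a),np.sin(a)
    return np.array([[0,-s,c],[0,c,s],[-1,0,0.]])
ty=np.radians(2.2);TC=np.array([.474,.3315])
slot=lambda k:TC+k*np.array([np.cos(ty),np.sin(ty)])
FL=.003
# name: start xy, jaw angle at start, grip height of TCP above floor, slot offset, slot jaw angle
OBJ={'bottle':((.6304,.0740),-57.,.132+.006,.10),
     'square':((.5520,.0232),73.8,.118-.011+.006,0.),
     'round':((.6062,-.0562),34.,.110-.011+.006,-.10)}
POT=(.6173,.0103);PAN=(.527,-.327);POTH=.052-.009+.006
SJ={'bottle':92.2,'square':92.2,'round':92.2}
UP=.29
def lin(xy,z,a=None,feed=.15,f=None): return move_l([xy[0],xy[1],z],None if a is None else att(a),feed,f)
def st(m=''):
    s=sense();print(m,round(s['time_s'],2),s['position'].round(4),'F',s['wrist_force'].round(1),'gap',round(s['finger_gap'],4))
def grab(xy,z,a,n=40,up=UP,pre=.08,movej=False):
    if movej: movep([xy[0],xy[1],up],att(a))
    else: lin(xy,up,a,.3)
    command_gripper(pre);print('hit',lin(xy,z+.04,feed=.25),lin(xy,z,feed=.1,f=8));st('at')
    command_gripper(.0,n);st('grip');lin(xy,z+.02,feed=.06);st('lift')
def put(xy,z,a,up=UP,open_=.08):
    p=sense()['position'];lin(p,up,feed=.25);lin(xy,up,a,.3);lin(xy,z+.025,feed=.22)
    print('touch',lin(xy,z+.001,feed=.04,f=4));st('down');command_gripper(open_);st('open')
    lin(xy,z+.05,feed=.15);lin(xy,up,feed=.3)
E
python3 - <<'E'
from h import *
for n,(xy,a,h,k) in OBJ.items():
    for p,an in((xy,a),(slot(k),SJ[n])):
        for z in(h+.003,UP):
            for off in(0,180):
                q=inverse_kinematics([p[0],p[1],z],att(an-off)); print(n,p,z,an-off,None if q is None else q.round(2))
for p,z in((POT,.05),(POT,.29),(PAN,.125),(PAN,.29)):
    for an in(0,90,-90): 
        q=inverse_kinematics([*p,z],att(an)); print(p,z,an,None if q is None else q.round(2))
ws=cloud('side',np.load('side0.npz')['d']).reshape(-1,3)
q=ws[np.hypot(ws[:,0]-.5,ws[:,1]-.33)<.06];print('sidefloor',np.median(q[:,2]))
E
```

```text
bottle (0.6304, 0.074) 0.14100000000000001 -57.0 [ 0.21  0.54 -0.55  1.69  0.32  1.01 -1.45]
bottle (0.6304, 0.074) 0.14100000000000001 -237.0 [ 0.56  0.79 -1.18  1.67  0.77  1.23  1.35]
bottle (0.6304, 0.074) 0.29 -57.0 [ 0.29  0.43 -0.67  1.51  0.27  1.29 -1.41]
bottle (0.6304, 0.074) 0.29 -237.0 [ 0.56  0.61 -1.18  1.5   0.56  1.41  1.5 ]
bottle [0.57392629 0.33533878] 0.14100000000000001 92.2 [ 0.1   0.8  -1.13  1.6   0.76  1.24  0.43]
bottle [0.57392629 0.33533878] 0.14100000000000001 -87.8 [-0.05  0.67 -0.83  1.6   0.53  1.11 -2.55]
bottle [0.57392629 0.33533878] 0.29 92.2 [ 0.05  0.61 -1.05  1.43  0.52  1.41  0.61]
bottle [0.57392629 0.33533878] 0.29 -87.8 [ 0.05  0.61 -1.05  1.43  0.52  1.41 -2.53]
square (0.552, 0.0232) 0.116 73.8 [ 0.49  0.51 -0.8   1.9   0.45  0.93  0.76]
square (0.552, 0.0232) 0.116 -106.2 [ 0.2   0.42 -0.41  1.91  0.21  0.85 -2.17]
square (0.552, 0.0232) 0.29 73.8 [ 0.58  0.33 -0.88  1.7   0.27  1.25  0.92]
square (0.552, 0.0232) 0.29 -106.2 [ 0.32  0.26 -0.54  1.71  0.14  1.22 -2.1 ]
square [0.474  0.3315] 0.116 92.2 [ 0.03  0.63 -1.    1.83  0.62  1.03
[... 1112 characters left out ...]
05 -90 [ 0.13  0.58 -0.3   1.81  0.23  0.79 -1.85]
(0.6173, 0.0103) 0.29 0 [ 0.43  0.41 -0.72  1.55  0.28  1.28 -0.32]
(0.6173, 0.0103) 0.29 90 [ 0.53  0.45 -0.87  1.55  0.35  1.31  1.19]
(0.6173, 0.0103) 0.29 -90 [ 0.28  0.36 -0.49  1.56  0.18  1.26 -1.81]
(0.527, -0.327) 0.125 0 [ 0.78  0.5  -0.4   1.75  0.23  0.94  0.29]
(0.527, -0.327) 0.125 90 [ 0.98  0.57 -0.7   1.73  0.43  0.99  1.7 ]
(0.527, -0.327) 0.125 -90 [ 0.56  0.47 -0.09  1.76  0.05  0.91 -1.13]
(0.527, -0.327) 0.29 0 [ 0.8   0.36 -0.42  1.56  0.15  1.26  0.35]
(0.527, -0.327) 0.29 90 [ 1.01  0.42 -0.72  1.55  0.28  1.29  1.82]
(0.527, -0.327) 0.29 -90 [ 0.58  0.33 -0.12  1.57  0.04  1.24 -1.12]
sidefloor 0.0035043013813071955
```

```bash
sed -i "s/^SJ=.*/SJ={'bottle':-30.,'square':92.2,'round':70.}/" h.py; python3 - <<'E'
from h import *
p=sense()['position'];lin(p,UP,feed=.25)
xy,a,h,k=OBJ['bottle']
grab(xy,h+FL,a,movej=True)
im,d=camera('scene');cv2.imwrite('pics/s1.png',im[:,:,::-1]);im,d=camera('side');cv2.imwrite('pics/s1b.png',im[:,:,::-1])
print(sense()['joint_pos'].round(2))
E
```

```text
hit False False
at 4.73 [0.6307 0.0742 0.1414] F [-0.5  0.  -0.2] gap 0.0801
grip 5.47 [0.6304 0.074  0.141 ] F [ 0.1 -0.1 -0.1] gap 0.0
lift 5.95 [0.6306 0.074  0.1616] F [-0.8 -0.8 -0.3] gap 0.0001
[ 0.29  0.54 -0.67  1.67  0.38  1.06 -1.49]
```

```bash
python3 -c "
import cv2,numpy as np
a=cv2.imread('pics/s1.png');b=cv2.imread('pics/s1b.png')
f=lambda i,x,y:cv2.resize(i[y:y+190,x:x+200],(400,380))
cv2.imwrite('pics/c1.png',np.hstack([f(a,190,130),f(b,170,110)]))"
```

```text
(no output)
```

View pics/c1.png

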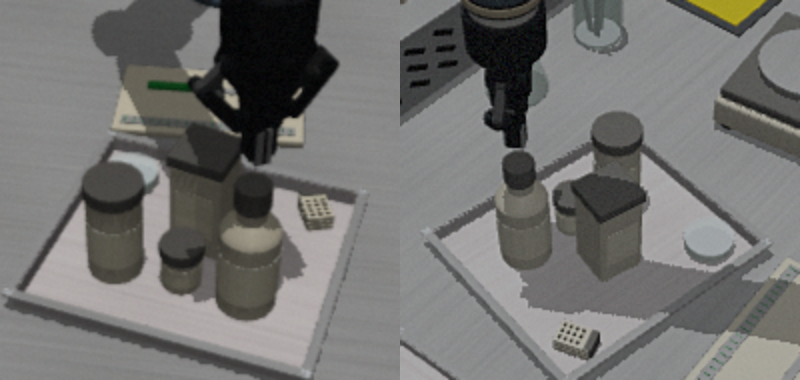

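The grasp missed: the gap closed to 0 and the bottle still stands. In both views the fingertips appear above the cap, so I measure before going on.

```bash
python3 - <<'E'
from h import *
s=sense();print(s['position'],s['tcp_rot'].round(3))
for n in('scene','side'):
    im,d=camera(n);f=cloud(n,d).reshape(-1,3);np.savez(n+'1.npz',im=im,d=d)
    q=f[(np.hypot(f[:,0]-.63,f[:,1]-.074)<.09)&(f[:,2]>.125)]
    for z in np.arange(.125,.3,.006):
        t=q[(q[:,2]>=z)&(q[:,2]<z+.006)]
        if len(t):print(n,round(z,3),len(t),t.min(0)[:2].round(3),t.max(0)[:2].round(3))
im,d=camera('wrist');cv2.imwrite('pics/w1.png',im[:,:,::-1])
w=cloud('wrist',d,(s['tcp_rot'],s['position'])).reshape(-1,3)
q=w[(abs(w[:,2]-.148)<.004)];print(len(q),np.median(q,0))
E
```

```text
[0.63019909 0.07386122 0.16085334] [[-0.     0.839  0.545]
 [-0.     0.545 -0.839]
 [-1.    -0.    -0.   ]]
scene 0.125 48 [0.626 0.058] [0.648 0.091]
scene 0.131 53 [0.629 0.058] [0.648 0.091]
scene 0.137 47 [0.631 0.057] [0.647 0.091]
scene 0.143 196 [0.614 0.058] [0.648 0.091]
scene 0.149 36 [0.616 0.061] [0.647 0.09 ]
scene 0.173 10 [0.634 0.071] [0.64  0.085]
scene 0.179 31 [0.626 0.062] [0.641 0.089]
scene 0.185 49 [0.626 0.06 ] [0.643 0.09 ]
scene 0.191 53 [0.626 0.062] [0.643 0.09 ]
scene 0.197 47 [0.627 0.061] [0.645 0.089]
scene 0.203 49 [0.626 0.061] [0.644 0.089]
scene 0.209 39 [0.633 0.063] [0.644 0.089]
scene 0.215 58 [0.621 0.056] [0.654 0.105]
scene 0.221 115 [0.603 0.053] [0.658 0.11 ]
scene 0.227 172 [0.601 0.05 ] [0.66  0.112]
scene 0.233 101 [0.6   0.046] [0.663 0.118]
scene 0.239 147 [0.603 0.04 ] [0.666 0.122]
scene 0.245 148 [0.602 0.037] [0.668 0.125]
scene 0.251 156 [0.603 0.033] [0.67  0.129]
scene 0.257 193 [0.604 0.02 ] [0.673 0.132]
scene 0.263 272 [0.589 0.017] [0.673 0.133]
scene 0.269 191 [0.597 0.022] [0.668 0.129]
scene 0.275 211 [0.604 0.033] [0.66 
[... 652 characters left out ...]
 1 [0.622 0.066] [0.622 0.066]
side 0.215 11 [0.613 0.061] [0.631 0.076]
side 0.221 24 [0.603 0.045] [0.632 0.106]
side 0.227 16 [0.599 0.079] [0.616 0.1  ]
side 0.233 22 [0.599 0.06 ] [0.636 0.114]
side 0.239 40 [0.596 0.053] [0.634 0.12 ]
side 0.245 37 [0.594 0.053] [0.634 0.119]
side 0.251 34 [0.591 0.051] [0.634 0.128]
side 0.257 58 [0.587 0.05 ] [0.634 0.131]
side 0.263 87 [0.586 0.058] [0.636 0.131]
side 0.269 70 [0.587 0.056] [0.636 0.129]
side 0.275 71 [0.599 0.058] [0.637 0.115]
side 0.281 65 [0.6   0.074] [0.64  0.114]
side 0.287 40 [0.601 0.086] [0.621 0.111]
side 0.293 35 [0.6   0.093] [0.62  0.109]
side 0.299 41 [0.594 0.05 ] [0.621 0.11 ]
2607 [0.63503956 0.07699934 0.14765747]
```

View pics/w1.png

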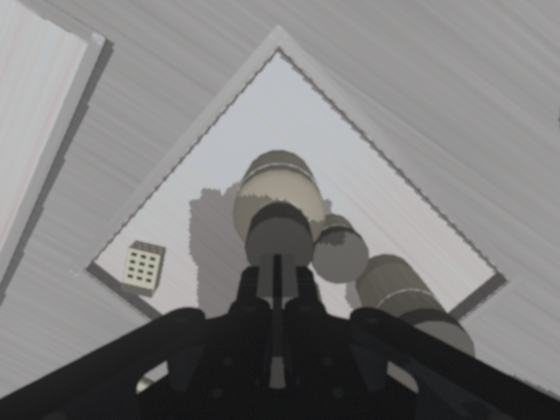

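Both cameras place the shut fingertips at z = 0.173 m with the TCP at 0.161 m. The tips are therefore about 12 mm *behind* the reported TCP, not 25 mm ahead as stated. The wrist camera puts the bottle top at 0.148 m, so the pose itself is consistent. I lower all grip heights by about 37 mm and then check that the bottle is really held.

```bash
python3 - <<'E'
s=open('h.py').read()
s=s.replace(".132+.006,.10",".107,.10").replace(".118-.011+.006",".078").replace(".110-.011+.006",".070").replace("POTH=.052-.009+.006","POTH=.016").replace("UP=.29","UP=.25")
open('h.py','w').write(s)
E
python3 - <<'E'
from h import *
for p,z in((POT,.019),(PAN,.092)):print(inverse_kinematics([*p,z],att(30)))
command_gripper(.08)
xy,a,h,k=OBJ['bottle']
print(lin(xy,h+FL,feed=.08,f=8));st('at')
command_gripper(0.,40);st('grip')
E
```

```text
[ 0.52848464  0.80108435 -0.89998762  1.79808355  0.77230022  0.93759482
 -0.19076056]
[ 1.12919458  0.70977582 -0.94485414  1.74984986  0.6614857   1.03471645
  0.46491563]
False
at 7.72 [0.6307 0.0742 0.1102] F [ 0.  -0.   0.5] gap 0.0803
grip 8.22 [0.6309 0.0739 0.1106] F [ 1.4 -0.6  3. ] gap 0.0324
```

```bash
python3 - <<'E'
from h import *
xy,a,h,k=OBJ['bottle']
lin(xy,h+FL+.03,feed=.06);st('lift')
im,d=camera('scene');a_=im[130:320,190:390];im,d=camera('side');b=im[110:300,170:370]
cv2.imwrite('pics/c2.png',np.hstack([cv2.resize(a_,(400,380)),cv2.resize(b,(400,380))])[:,:,::-1])
E
```

```text
lift 8.87 [0.6302 0.0739 0.14  ] F [-0.4  0.4 -3.7] gap 0.0328
```

View pics/c2.png

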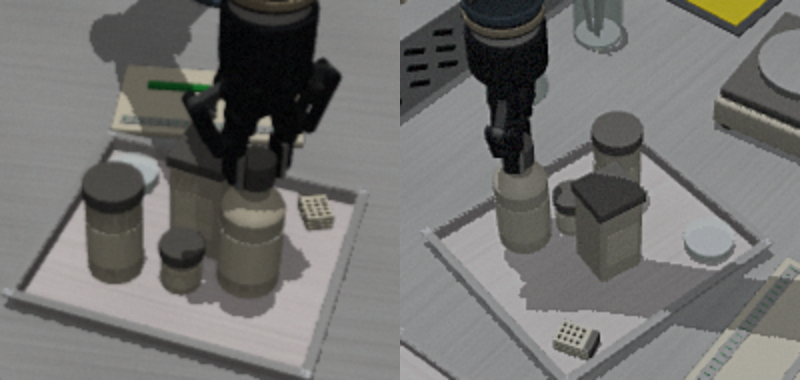

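The bottle hangs upright from its cap, clear of the tray (load 3.7 N). I put it in the far slot, then fetch the square jar.

```bash
python3 - <<'E'
from h import *
put(slot(.10),OBJ['bottle'][2]+FL,SJ['bottle'])
xy,a,h,k=OBJ['square']
grab(xy,h+FL,a,movej=True)
im,d=camera('scene');cv2.imwrite('pics/s3.png',im[:,:,::-1])
E
```

```text
touch True
down 11.88 [0.5736 0.3346 0.1105] F [ 1.5 -1.1  5.1] gap 0.0331
open 12.4 [0.5726 0.3336 0.1087] F [-0.4 -0.6  0.1] gap 0.08
hit False False
at 16.59 [0.5518 0.0233 0.0806] F [ 0.3  0.8 -0.6] gap 0.0799
grip 16.93 [0.5524 0.0232 0.0817] F [-1.5 -0.8  4.8] gap 0.0575
lift 17.41 [0.5519 0.023  0.1011] F [-0.4 -0.9 -4.4] gap 0.0569
```

View pics/s3.png

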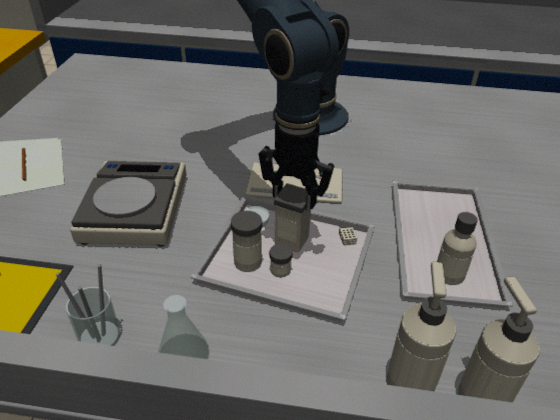

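The bottle stands on the side tray (~(458,250)) and the square jar is held and lifted (load 4.4 N). I continue with the square jar and then the round jar.

```bash
python3 - <<'E'
from h import *
put(slot(0),OBJ['square'][2]+FL,SJ['square'])
xy,a,h,k=OBJ['round']
grab(xy,h+FL,a)
put(slot(-.1),h+FL,SJ['round'])
for n in('scene','side'):
    im,d=camera(n);cv2.imwrite(f'pics/{n}4.png',im[:,:,::-1]);f=cloud(n,d).reshape(-1,3)
    for nm,zc,c,r in(("bot",.148,slot(.1),.03),("sq",.121,slot(0),.05),("rj",.113,slot(-.1),.045),("pot",.055,POT,.03)):
        q=f[(abs(f[:,2]-zc)<.003)&(np.hypot(f[:,0]-c[0],f[:,1]-c[1])<r)]
        if len(q)<20: print(nm,len(q));continue
        rc=cv2.minAreaRect((q[:,:2]*1e4).astype(np.float32));print(n,nm,len(q),q[:,2].mean().round(4),np.array(rc[0]).round()/1e4,np.array(rc[1]).round()/1e4,'exp',np.round(c,4))
E
```

```text
touch True
down 20.82 [0.4736 0.3309 0.0818] F [ 0.1 -1.3  5.1] gap 0.057
open 21.18 [0.4729 0.3294 0.0801] F [ 0.6 -0.3  0.3] gap 0.08
hit False False
at 25.21 [ 0.606  -0.056   0.0725] F [1.  0.9 0.5] gap 0.0797
grip 25.54 [ 0.6068 -0.0561  0.0739] F [-0.9  0.8  3.3] gap 0.0564
lift 26.02 [ 0.6062 -0.0563  0.0932] F [-0.5 -0.4 -2.6] gap 0.0569
touch True
down 29.88 [0.3738 0.3271 0.0739] F [-0.1 -0.6  4.6] gap 0.0568
open 30.24 [0.3733 0.3259 0.0729] F [ 0.7 -0.6  0.3] gap 0.0803
scene bot 207 0.1482 [0.5741 0.3353] [0.0338 0.0332] exp [0.5739 0.3353]
scene sq 575 0.1214 [0.4741 0.3306] [0.0634 0.0583] exp [0.474  0.3315]
scene rj 353 0.1135 [0.3752 0.3276] [0.0556 0.0587] exp [0.3741 0.3277]
scene pot 310 0.0551 [0.6164 0.0108] [0.0431 0.0419] exp [0.6173 0.0103]
side bot 239 0.1481 [0.5727 0.3346] [0.0322 0.0331] exp [0.5739 0.3353]
side sq 669 0.1212 [0.4735 0.3301] [0.0585 0.0581] exp [0.474  0.3315]
side rj 856 0.1133 [0.3748 0.3263] [0.055  0.0591] exp [0.3741 0.3277]
side pot 196 0.0551 [0.6143 0.007 ] [0.037  0.0454] exp [0.6173 0.0103]
```

View pics/side4.png

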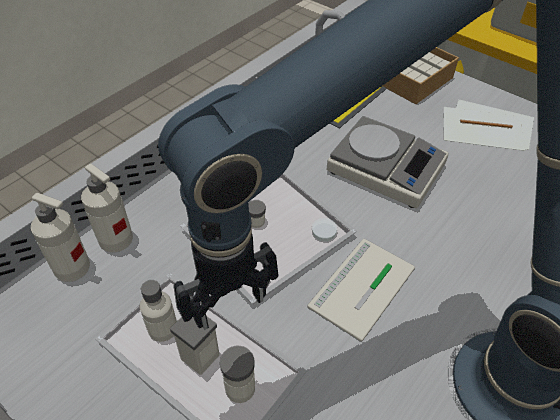

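All three containers stand upright at their side-tray slots (within 2 mm) and the pot has not moved. Next is the pot, with a slow set-down on the pan.

```bash
python3 - <<'E'
from h import *
pot=(.6168,.0103)
grab(pot,POTH+FL,20.,n=30,pre=.07)
p=sense()['position'];lin(p,.2,feed=.25);lin(PAN,.2,-10.,.3);z=POTH+.076
lin(PAN,z+.02,feed=.15);print('touch',lin(PAN,z+.0005,feed=.02,f=2.5));st('down')
command_gripper(.07);st('open');lin(PAN,z+.06,feed=.1);lin(PAN,UP,feed=.3)
for n in('scene','side'):
    im,d=camera(n);cv2.imwrite(f'pics/{n}5.png',im[:,:,::-1]);f=cloud(n,d).reshape(-1,3)
    for nm,zc,c,r in(("pot",.128,PAN,.03),("pan",.076,PAN,.075)):
        q=f[(abs(f[:,2]-zc)<.003)&(np.hypot(f[:,0]-c[0],f[:,1]-c[1])<r)]
        if len(q)<20: print(nm,len(q));continue
        rc=cv2.minAreaRect((q[:,:2]*1e4).astype(np.float32));print(n,nm,len(q),q[:,2].mean().round(4),np.array(rc[0]).round()/1e4,np.array(rc[1]).round()/1e4)
E
```

```text
hit False False
at 34.62 [0.6165 0.0105 0.0184] F [ 0.4 -0.4  0.6] gap 0.0697
grip 34.98 [0.6173 0.0105 0.0197] F [-0.5  0.1  2.4] gap 0.0425
lift 35.46 [0.617  0.0102 0.0394] F [-0.2 -0.3 -1.2] gap 0.043
touch True
down 39.21 [ 0.5268 -0.3269  0.0927] F [-0.3 -1.1  5.3] gap 0.0429
open 39.59 [ 0.5257 -0.3266  0.0914] F [ 0.1 -0.9  1.2] gap 0.0702
scene pot 244 0.1278 [ 0.5247 -0.3265] [0.0445 0.0424]
scene pan 1398 0.0759 [ 0.5292 -0.3262] [0.1191 0.1228]
side pot 180 0.1282 [ 0.5248 -0.3272] [0.0422 0.0472]
side pan 917 0.0764 [ 0.5246 -0.3253] [0.1225 0.1185]
```

View pics/scene5.png

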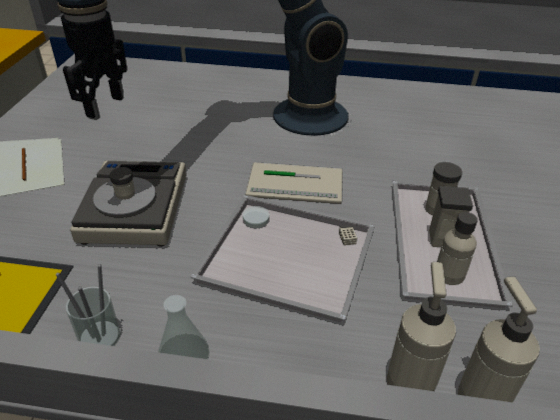

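The pot stands upright on the pan at (0.525, −0.327), about 2–3 mm from the centre. I now return the round jar, the square jar and then the bottle.

```bash
python3 - <<'E'
from h import *
for i,n in enumerate(('round','square','bottle')):
    xy,a,h,k=OBJ[n]
    grab(slot(k),h+FL,SJ[n],movej=(i==0))
    if sense()['finger_gap']<.02: print('MISS',n);break
    put(xy,h+FL,a)
for n in('scene','side'):
    im,d=camera(n);cv2.imwrite(f'pics/{n}6.png',im[:,:,::-1]);np.savez(n+'6.npz',im=im,d=d)
E
cat > chk.py <<'E'
from h import *
import sys
for n in("scene","side"):
  for tag in('0',sys.argv[1]):
    f=cloud(n,np.load(n+tag+'.npz')['d']).reshape(-1,3)
    for nm,zc,c,r in(("bot",.148,(.63,.0745),.03),("sq",.121,(.552,.0232),.045),("rj",.113,(.606,-.056),.036),("potpan",.128,PAN,.03),("petri",.020,(.478,-.065),.036),("cass",.021,(.502,.133),.03)):
        q=f[(abs(f[:,2]-zc)<.0025)&(np.hypot(f[:,0]-c[0],f[:,1]-c[1])<r)]
        if len(q)<20: print(n,tag,nm,len(q));continue
        rc=cv2.minAreaRect((q[:,:2]*1e4).astype(np.float32));print(n,tag,nm,len(q),q[:,2].mean().round(4),q.mean(0)[:2].round(4),np.array(rc[0]).round()/1e4,np.array(rc[1]).round()/1e4)
E
python3 chk.py 6
```

```text
hit False False
at 44.83 [0.3742 0.328  0.0733] F [-0.1  0.3  0.1] gap 0.08
grip 45.17 [0.3745 0.328  0.074 ] F [-0.1 -1.9  6.1] gap 0.0565
lift 45.65 [0.3742 0.3275 0.0932] F [ 0.2  0.2 -2.9] gap 0.0565
touch True
down 49.5 [ 0.6056 -0.0565  0.074 ] F [-0.7 -1.   4.2] gap 0.0565
open 49.86 [ 0.6042 -0.0568  0.0727] F [-0.8 -1.4 -0.3] gap 0.08
hit False False
at 53.87 [0.4738 0.3315 0.0806] F [0.5 0.7 0.2] gap 0.0799
grip 54.2 [0.4743 0.3316 0.0818] F [-0.9 -0.6  4.6] gap 0.0571
lift 54.68 [0.474  0.3314 0.1011] F [-0.2  0.3 -4.8] gap 0.0571
touch True
down 58.05 [0.5513 0.0228 0.0817] F [-0.1 -1.7  6.4] gap 0.0573
open 58.41 [0.5498 0.0221 0.0803] F [-0.7  0.7  0.4] gap 0.0802
hit False False
at 62.72 [0.5741 0.3356 0.1102] F [-0.   0.1  0.5] gap 0.08
grip 63.21 [0.5745 0.3355 0.1107] F [ 0.8 -1.4  3.3] gap 0.0326
lift 63.69 [0.5739 0.3353 0.1301] F [ 0.8 -0.8 -3.2] gap 0.0324
touch True
down 66.64 [0.6297 0.0734 0.1106] F [-0.6 -0.2  5.7] gap 0.0329
open 67.17 [0.6282 0.0732 0.1089] F [ 0.2  0.6 -0.7] gap 0.0798
scene 0 bot 201 0.1482 [0.6312 0.0747] [0.6306 0.0744] [0.0332 0.0314]
[... 861 characters left out ...]
0.551  0.0232] [0.0588 0.0617]
side 0 rj 342 0.1132 [ 0.6051 -0.0564] [ 0.6049 -0.0563] [0.0556 0.0577]
side 0 potpan 0
side 0 petri 340 0.0202 [ 0.478  -0.0653] [ 0.4785 -0.066 ] [0.0541 0.0594]
side 0 cass 201 0.0212 [0.5018 0.1333] [0.5018 0.133 ] [0.0423 0.0282]
side 6 bot 147 0.148 [0.6269 0.073 ] [0.6275 0.0729] [0.0309 0.0352]
side 6 sq 521 0.1212 [0.5485 0.022 ] [0.5499 0.0211] [0.0592 0.0601]
side 6 rj 342 0.1134 [ 0.6025 -0.0573] [ 0.602  -0.0574] [0.0553 0.0576]
side 6 potpan 156 0.128 [ 0.5238 -0.3265] [ 0.5239 -0.3268] [0.0414 0.0446]
side 6 petri 330 0.0201 [ 0.4775 -0.0648] [ 0.4784 -0.0656] [0.054  0.0577]
side 6 cass 201 0.0211 [0.5025 0.1334] [0.5018 0.1325] [0.0428 0.0298]
```

View pics/side6.png

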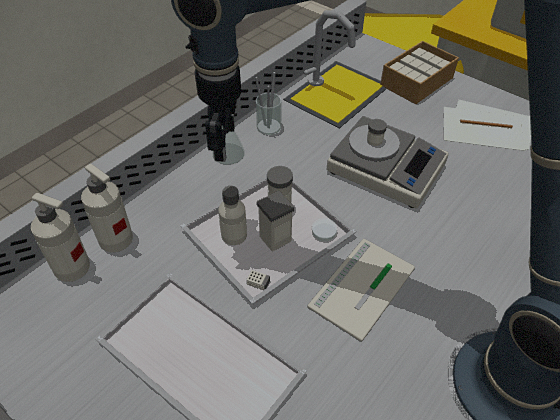

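All containers are back within about 3 mm of their start positions. They stand upright with lid heights unchanged, the cassettes and dish have not moved, and the gripper is clear.

```bash
python3 - <<'E'
from h import *
sleep(.3);st();finish_job()
E
```

```text
68.51 [0.6301 0.0739 0.2491] F [ 0.6 -0.   0.7] gap 0.0801
the job is handed in; nothing more can be done
```

I set the three tall containers aside on the side tray, stood the small pot on the balance pan, and put all three back on the holding tray. I handed the job in at 68.5 s of the 144 s allowed.

**Last checks, from the scene and side cameras:**
- **Pot:** its lid centre is about 2–3 mm from the pan centre, with its top at 0.128 m as expected. The set-down force was about 5 N.
- **Tall containers:** the bottle, square jar and round jar are each about 2–3 mm from where they started, with lid heights unchanged, so they stand upright.
- **Cassettes and dish:** the cassettes are unmoved. The side camera shows the dish unmoved too, but the scene camera saw only part of it. It gave a wider spread, about 7 mm on the fitted centre.
- **Gripper:** open and clear of everything.

**What disagreed:** the first grasp on the bottle closed on air, and the bottle was not disturbed. The cameras showed the shut fingertips about 12 mm behind the reported TCP, not 25 mm ahead as described. I lowered every grip height by about 37 mm, and all later grasps held first time.

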